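Rock the short cleat off its dowels for glueing

TASK

The two dark wooden cleats are pushed tightly onto dowels in the plywood panel for a dry fit. Take the shorter one off without yanking: while it is still on its dowels, rock it gently sideways, first leaning away from the long cleat, then leaning over towards the long cleat (around 10 degrees each way; leaning past 20 would snap the dowels), and then lift it off. Set it down upright, without dropping it, near the middle of the square glue board, and leave the long cleat seated.

Things in the scene. Friction and masses are not known exactly. Their poses are not given: they have to be found in the camera images.
- short_cleat: Dark block 80 long (x) x 36 wide (y) x 60 high, about 0.12 kg, on two dowels. Origin: centre of its TOP face. A straight pull takes about 15 N. It rocks about its x up to 15 deg each way, pivoting on a lower long edge (middle rises 3 mm at 10 deg), and stays where left. Over 9 mm up it counts as off its dowels. A like block lying loose on the bench on its side is not this one.
- long_cleat: The other dark block on the same panel, parallel to the short one, 110 mm from it centre to centre, on the short one's +y or -y side: 130 long (x) x 36 wide (y) x 60 high, on its own two dowels. Origin: centre of its top face. It stays seated.
- panel: Flat plywood panel fixed to the bench, 180 (x) x 230 (y) x 18 thick; origin: centre of its underside. The cleats stand on it side by side, their long axes along its x. From its top stand four wooden dowels, 13 mm high, two under each cleat, 50 mm apart.
- glue_board: Bare square of plywood fixed to the bench, 160 x 160 x 8 thick; origin: centre of its underside. The short cleat is to stand on it.
Things that resemble listed ones, but are neither listed nor needed, are in the scene too. Several things have the shape of the glue_board; the one meant has the colours described above.

How it is judged (in metres and radians):
On the way, in this order (a step that is already met when the one before it is completed fails the run):
1. the short cleat, still on its dowels, leans at least 5 degrees away from the long cleat (angle between short_cleat's own z axis and vertical above 0.09 rad and horizontal distance between short_cleat and long_cleat above 0.1135 m and z of short_cleat in the frame of panel below 0.087 m), for 0.1 s.
2. still on its dowels, it leans at least 5 degrees towards the long cleat (angle between short_cleat's own z axis and vertical above 0.09 rad and horizontal distance between short_cleat and long_cleat below 0.1065 m and z of short_cleat in the frame of panel below 0.087 m), for 0.1 s.
3. the short cleat is lifted clear of its dowels (z of short_cleat in the frame of panel above 0.098 m), for 0.1 s.
At the end, for the whole second after the job is handed in: The short cleat stands upright (right way up, within 5 degrees) and at rest on the glue board, its centre within 45 mm of the board's centre; the long cleat is still seated upright on its dowels, within 10 mm of its start and raised less than 3 mm (horizontal distance between short_cleat and glue_board below 0.045 m and z of short_cleat in the frame of glue_board between 0.064 and 0.072 m and angle between short_cleat's own z axis and vertical below 0.1 rad and linear speed of short_cleat below 0.02 m/s and z of long_cleat in the frame of panel below 0.081 m and angle between long_cleat's own z axis and vertical below 0.06 rad and distance of long_cleat from where it was at the start of the episode below 0.01 m); the robot touches nothing.
It fails at once if the short cleat is leaned past 25 degrees while still on its dowels (angle between short_cleat's own z axis and vertical above 0.44 rad and z of short_cleat in the frame of panel below 0.087 m and horizontal distance between short_cleat and panel below 0.1 m).
It fails at once if the long cleat is worked off its dowels (raised or shifted by more than 15 mm) (distance of long_cleat from where it was at the start of the episode above 0.015 m).
It fails at once if the short cleat is dropped (falls freely faster than 0.6 m/s, about 20 mm) (linear speed of short_cleat above 0.6 m/s and contact force between short_cleat and anything else below 0.3 N).
It also fails if it takes over 45 s, if anything falls off the work surface, if the arm or the gripper's body presses on something with over 40 N, if the wrist force passes 120 N, or if a joint passes its speed limit or range.

ROBOT

A 7-joint arm with a two-finger parallel gripper is mounted at the origin on the work surface. World frame = base frame: x ahead of the robot, y to its left, z up, the work surface at z = 0. Lengths are in mm, angles in degrees, forces in N, time in s.
With the tool pointing down it reaches from about 425 to 1025 mm from the base axis. Payload 9.4 kg.
Tool frame: the origin (TCP) lies at the very end of the fingers, on their centre line; the grasp point (between the pads) lies r.grip_depth behind it (r.grip_depth is the distance from the TCP to the grasp point, in mm); z points along the fingers, y is the line along which they close (so a half turn about z gives the same grasp; the last joint's range is limited). The gripper opens to 93 mm and grips with 3 to 60 N. Pads are 15 mm wide; open, the fingers measure 128 mm over their backs; the gripper's body (75 mm by 188 mm) begins 65 mm behind the grasp point.
Start: joints at [-77.332, 34.337, -0.143, 91.639, 0.103, 54.024, -4.572], TCP at [212.733, 693.087, 218.618] pointing down, gripper open.
Joint ranges: [-147.43, 147.43], [-19.82, 112.94], [-74.19, 73.91], [6.32, 146.72], [-59.91, 239.91], [6.04, 106.73], [-150.56, 150.56]. Speed limits (degrees/s): [127.2, 127.2, 172.46, 172.46, 180, 180, 180].

INTERFACE

Orientations are given as [roll, pitch, yaw] about the fixed x, y, z axes, in that order (R = Rz(yaw) Ry(pitch) Rx(roll)).
In Python, from plant import r gives the robot as it stands.
- The arm moves only by the shell command python3 -m jog 'ROWS'. ROWS is JSON, a list of rows, each an object with "gripper": the gripper's target within -1 to 1 (shut at 1, half-way at 0, fully open at -1); "translation": the shift along the tool's x, y, z in m, a list of three; "twist": the turn, a rotation vector about the tool's x, y, z in rad, a list of three. A call has 1 to 20 rows; each row is the pose to reach, as a shift and turn from the pose commanded when the call began, along the tool's axes at that moment; what a row does not reach only later rows make up. A row lasts 1/8 s, in which the tool goes at most 62.5 mm and 10.7 degrees, less where a joint would pass 70% of its speed; a pose out of reach is approached as far as the arm can. A call with a gripper value outside its range is refused whole. The fingers move at their own pace and stop on an object; the grip force is fixed at half the most. Time passes only in rows, so rows that repeat a pose let the fingers close. It gives the time, the measured TCP pose, the force, the opening and the grip force at its end, in the units of the state.
- r.state(): the state, without advancing time (a new reading comes with each control period).
- r.grab_frame(name): name is "side" or "top"; returns (picture, depth): 420x560x3 uint8, red, green, blue; 420x560 float32, mm along the optical axis (not along the pixel's ray), 0 where there is no reading.
- r.calibration(name): a dict with "fx", "fy", "cx", "cy" (pixels), "k1" (the pictures are not rectified: a ray, as slopes to the right and down, at radius r is drawn at 1 + k1 r^2 times it, then the intrinsics apply), "position" and "attitude" of the camera in the world. Camera axes: x right, y down, z forward; pixel columns grow to the right and rows downward; lengths in mm; the calibration is good to about 2 mm. A picture is of the moment at which its call begins. calibration takes no time and is no camera call.
- r.job_done(): hands the job in; it is judged then, once.
The state is a dict: "t": time; "joint_pos": joint angles; "qvel": joint speeds; "effort": joint torques, N m; "ee_pos": TCP position; "orientation": TCP orientation; "contact_force": force on the tool from outside, world axes, zero at the start; "ft_torque": the same for the moment, N m; "width": finger opening in mm; "gripper_force": force on a finger pad.
Only numpy, scipy, OpenCV 4.12 (cv2) and the standard library are available. Lean on these libraries where they do the work, as an engineer would, in place of code of your own. Each camera call takes 0.05 s, during which the arm holds its last target. There are 200 camera calls.

## Working session

There is one attempt and no reset: what is moved stays moved. The work goes in short steps, Python scripts to look and compute and a shell command to move; the robot and the scene stay as the last step left them, time stands still between calls to the robot, and variables do not carry over. Pictures are saved under pics/ and viewed, at most 10 in all, crops included, and the job is handed in when it is done.

```bash
mkdir -p pics
cat > h.py <<'E'
import numpy as np,cv2
from plant import r
from scipy.spatial.transform import Rotation as R
def grab(n,f):
    p,d=r.grab_frame(n); np.savez(f'{f}.npz',p=p,d=d); cv2.imwrite(f'pics/{f}.png',cv2.cvtColor(p,cv2.COLOR_RGB2BGR)); return p,d
E
python3 - <<'E'
from h import *
for n in('top','side'):
    grab(n,n+'0'); print(r.calibration(n))
print(r.state(),r.grip_depth)
E
```

```text
{'fx': 445.4563387543231, 'fy': 445.4563387543231, 'cx': 267.2242449417403, 'cy': 204.49851299332738, 'k1': 0.05101786944120097, 'position': array([ 386.35575546,  170.00844692, 1115.2224954 ]), 'attitude': array([-175.93687778,   -1.28922678,  -89.33068128])}
{'fx': 443.35628337114, 'fy': 443.35628337114, 'cx': 282.06442386920617, 'cy': 207.21625298060823, 'k1': 0.00757901057601744, 'position': array([ 310.472213  , -649.92213397,  889.26791472]), 'attitude': array([-135.03112119,   -0.28091489,  -10.98431301])}
{'t': 0.1, 'joint_pos': array([-77.33178842,  34.37898287,  -0.14574306,  91.67402284,
         0.10391556,  54.0252104 ,  -4.57204283]), 'qvel': array([-0.13846998, -0.09724526,  0.03661022, -0.10257937,  0.02673334,
        0.1044646 , -0.02977364]), 'effort': array([ 4.13142567e-03, -7.66557956e+01,  1.50187008e+00, -2.52935493e+01,
       -5.22858615e-02,  1.35959979e-02,  4.70747034e-05]), 'ee_pos': array([212.62138692, 692.68042173, 217.87280274]), 'orientation': array([-1.79922299e+02,  7.93622131e-03,  1.62941192e+02]), 'contact_force': array([-0.43592998,  1.29726179,  0.04168445]), 'ft_torque': array([-0.01793505,  0.02851702, -0.01723925]), 'gripper_force': 0.0, 'width': 92.84919258560392} 18.8
```

View pics/top0.png

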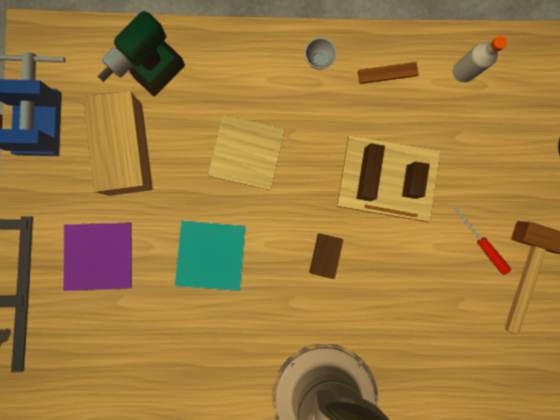

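View pics/side0.png

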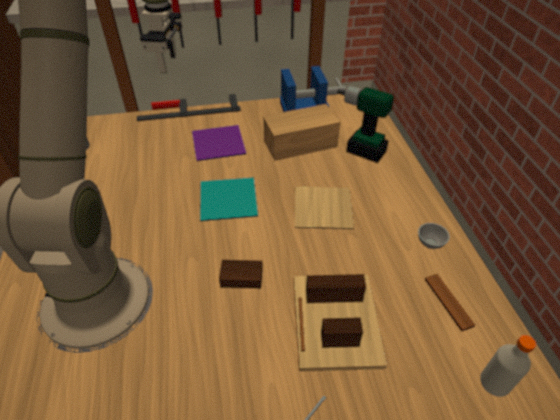

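The top view shows the panel at (390,178) with the long cleat at (371,172) and the short cleat at (416,180). The loose decoy lies at (326,256) and the plywood glue board at (246,152). In the side view these are at (338,320), (335,288), (342,332), (241,273) and (324,207).

```bash
cat >> h.py <<'E'
def world(n,d):
    c=r.calibration(n); K=np.array([[c['fx'],0,c['cx']],[0,c['fy'],c['cy']],[0,0,1]])
    v,u=np.mgrid[:420,:560]
    s=cv2.undistortPoints(np.stack([u,v],-1).reshape(-1,1,2).astype(float),K,np.array([c['k1'],0,0,0,0])).reshape(420,560,2)
    P=np.dstack([s,np.ones((420,560))])*d[...,None]
    return P@R.from_euler('xyz',c['attitude'],degrees=True).as_matrix().T+c['position']
def rect(P,m):
    m=cv2.morphologyEx(m.astype(np.uint8),cv2.MORPH_OPEN,np.ones((3,3)))
    n,l,st,_=cv2.connectedComponentsWithStats(m); k=1+np.argmax(st[1:,4]); q=P[l==k]
    b=cv2.minAreaRect(q[:,:2].astype(np.float32)); return np.round(b[0],1),np.round(b[1],1),round(b[2],1),round(float(np.median(q[:,2])),1),len(q)
E
cat > m.py <<'E'
from h import *
for n,bx in(('top',{'short':(395,150,440,210),'long':(345,130,394,210),'panel':(325,125,455,230),'glue':(200,105,295,195)}),
            ('side',{'short':(312,310,372,355),'long':(296,265,372,309),'panel':(285,265,395,375),'glue':(285,178,362,235)})):
    z=np.load(n+'0.npz'); P=world(n,z['d']); g=z['p'].max(2)
    for k,(a,b,c,e) in bx.items():
        w=np.zeros((420,560),bool); w[b:e,a:c]=1
        h={'short':78,'long':78,'panel':18,'glue':8}[k]
        m=w&(abs(P[...,2]-h)<4)
        if h==78: m&=g<100
        print(n,k,*rect(P,m))
E
python3 m.py
```

```text
top short [ 525.5 -207.3] [36.7 78. ] 82.0 78.5 434
top long [543.  -99.7] [ 35.1 128.3] 80.8 78.5 755
top panel [ 529.  -191.2] [158.8 178.9] 81.0 18.6 2524
top glue [597.7 200. ] [161.1 160.5] 77.7 8.9 3312
side short [ 524.6 -212.7] [37.1 78. ] 80.8 77.4 598
side long [ 541.4 -104.6] [ 37.6 127.1] 80.5 77.4 733
side panel [ 534.5 -158.6] [231.7 180.3] 80.9 17.5 4189
side glue [597.6 196.3] [164.6 159.8] 77.7 7.2 2135
```

```bash
cat > go.py <<'E'
import sys; from h import *
s=r.state(); R0=R.from_euler('xyz',s['orientation'],degrees=True)
x,y,z,yaw=map(float,sys.argv[1:5])
print(np.round(R0.inv().apply(np.array([x,y,z])-s['ee_pos'])/1000,4),np.round((R0.inv()*R.from_euler('xyz',[180,0,yaw],degrees=True)).as_rotvec(),4))
E
python3 go.py 600 197 250 170.9; python3 go.py 525 -210 200 170.9
```

```text
[-0.5157 -0.3603 -0.0316] [-0.0014  0.     -0.1389]
[-0.5634 -0.7713  0.019 ] [-0.0014  0.     -0.1389]
```

```bash
python3 -m jog '[{"gripper":-1,"translation":[-0.516,-0.36,-0.032],"twist":[0,0,-0.139]},{"gripper":-1,"translation":[-0.516,-0.36,-0.032],"twist":[0,0,-0.139]},{"gripper":-1,"translation":[-0.516,-0.36,-0.032],"twist":[0,0,-0.139]},{"gripper":-1,"translation":[-0.516,-0.36,-0.032],"twist":[0,0,-0.139]},{"gripper":-1,"translation":[-0.516,-0.36,-0.032],"twist":[0,0,-0.139]},{"gripper":-1,"translation":[-0.516,-0.36,-0.032],"twist":[0,0,-0.139]},{"gripper":-1,"translation":[-0.516,-0.36,-0.032],"twist":[0,0,-0.139]},{"gripper":-1,"translation":[-0.516,-0.36,-0.032],"twist":[0,0,-0.139]},{"gripper":-1,"translation":[-0.516,-0.36,-0.032],"twist":[0,0,-0.139]},{"gripper":-1,"translation":[-0.516,-0.36,-0.032],"twist":[0,0,-0.139]},{"gripper":-1,"translation":[-0.564,-0.771,0.019],"twist":[0,0,-0.139]},{"gripper":-1,"translation":[-0.564,-0.771,0.019],"twist":[0,0,-0.139]},{"gripper":-1,"translation":[-0.564,-0.771,0.019],"twist":[0,0,-0.139]},{"gripper":-1,"translation":[-0.564,-0.771,0.019],"twist":[0,0,-0.139]},{"gripper":-1,"translation":[-0.564,-0.771,0.019],"twist":[0,0,-0.139]},{"gripper":-1,"translation":[-0.564,-0.771,0.019],"twist":[0,0,-0.139]},{"gripper":-1,"translation":[-0.564,-0.771,0.019],"twist":[0,0,-0.139]},{"gripper":-1,"translation":[-0.564,-0.771,0.019],"twist":[0,0,-0.139]},{"gripper":-1,"translation":[-0.564,-0.771,0.019],"twist":[0,0,-0.139]},{"gripper":-1,"translation":[-0.564,-0.771,0.019],"twist":[0,0,-0.139]}]'; python3 go.py 525 -210 110 170.9;  python3 go.py 525 -210 47 170.9; python3 -c "
from plant import r; print(r.state()['joint_pos'])"
```

```text
t: 2.6
ee_pos: [526.2, -207.8, 199.7]
orientation: [180.0, 0.0, 171.0]
contact_force: [0.4, 0.2, 0.2]
width: 92.9
gripper_force: 0.0
[ 0.0008 -0.0024  0.0897] [0.0006 0.0001 0.0024]
[ 0.0008 -0.0024  0.1527] [0.0006 0.0001 0.0024]
[ 14.78236243  24.74904122   1.45217534 113.98607939  -0.97445447
  41.27602921  97.87112219]
```

```bash
python3 -m jog '[{"gripper":-1,"translation":[0.001,-0.002,0.05],"twist":[0,0,0.002]},{"gripper":-0.4,"translation":[0.001,-0.002,0.1],"twist":[0,0,0.002]},{"gripper":-0.4,"translation":[0.001,-0.002,0.125],"twist":[0,0,0.002]},{"gripper":-0.4,"translation":[0.001,-0.002,0.152],"twist":[0,0,0.002]},{"gripper":-0.1,"translation":[0.001,-0.002,0.152],"twist":[0,0,0.002]},{"gripper":0.05,"translation":[0.001,-0.002,0.152],"twist":[0,0,0.002]},{"gripper":0.1,"translation":[0.001,-0.002,0.152],"twist":[0,0,0.002]},{"gripper":0.1,"translation":[0.001,-0.002,0.152],"twist":[0,0,0.002]}]'
python3 - <<'E'
from h import *
grab('top','top1')
E
```

```text
t: 3.6
ee_pos: [524.9, -211.4, 48.6]
orientation: [-180.0, 0.1, 170.8]
contact_force: [-0.3, 0.4, -0.4]
width: 42.0
gripper_force: 0.0
```

Run:
```python
from h import *
p,_=grab('side','side1')
cv2.imwrite('pics/side1c.png',cv2.resize(cv2.cvtColor(p[240:390,260:420],cv2.COLOR_RGB2BGR),(640,600),interpolation=cv2.INTER_CUBIC))
```

```text
(no output)
```

View pics/side1c.png

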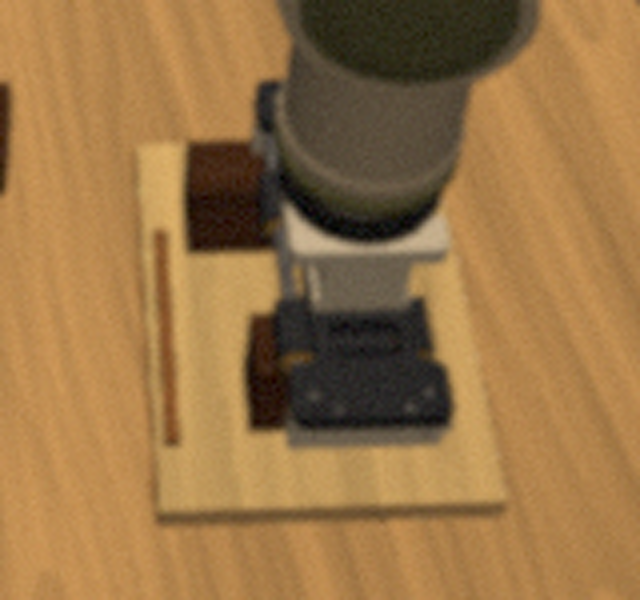

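The side crop shows the gripper straddling the short cleat (its near end is visible at about (265,375)), and nothing reads as touching with a 42 mm opening. That puts the centring within 3 mm, so I'll close.

```bash
python3 -m jog '[{"gripper":0.2,"translation":[0,0,0],"twist":[0,0,0]},{"gripper":0.3,"translation":[0,0,0],"twist":[0,0,0]},{"gripper":1,"translation":[0,0,0],"twist":[0,0,0]},{"gripper":1,"translation":[0,0,0],"twist":[0,0,0]},{"gripper":1,"translation":[0,0,0],"twist":[0,0,0]}]'
python3 - <<'E'
import numpy as np
# tool frame in cleat plane: y toward long cleat, d=down; TCP at y=0,h=30.5 above panel. rotation about tool x
h=29.5
def row(th):
    t=np.radians(abs(th)); e=-np.sign(th)  # th>0: lean away (-y), pivot y=-18
    # rel. to pivot, mirrored so lean is toward -
    y,z=18,h
    dy=(y*np.cos(t)-z*np.sin(t))-y; dz=y*np.sin(t)+z*np.cos(t)-z
    if th<0: dy=-dy
    return th,round(dy,1),round(-dz,1),round(np.radians(th),3)
for th in(2.5,5,7.5,10,12,-2.5,-5,-7.5,-10,-12):print(row(th))
E
```

```text
t: 4.32
ee_pos: [524.5, -211.2, 47.8]
orientation: [180.0, 0.0, 170.8]
contact_force: [-1.8, 0.6, 4.7]
width: 35.8
gripper_force: 30.0
(2.5, np.float64(-1.3), np.float64(-0.8), np.float64(0.044))
(5, np.float64(-2.6), np.float64(-1.5), np.float64(0.087))
(7.5, np.float64(-4.0), np.float64(-2.1), np.float64(0.131))
(10, np.float64(-5.4), np.float64(-2.7), np.float64(0.175))
(12, np.float64(-6.5), np.float64(-3.1), np.float64(0.209))
(-2.5, np.float64(1.3), np.float64(-0.8), np.float64(-0.044))
(-5, np.float64(2.6), np.float64(-1.5), np.float64(-0.087))
(-7.5, np.float64(4.0), np.float64(-2.1), np.float64(-0.131))
(-10, np.float64(5.4), np.float64(-2.7), np.float64(-0.175))
(-12, np.float64(6.5), np.float64(-3.1), np.float64(-0.209))
```

Positive turn about tool x moves the top towards +y (the long cleat), so leaning away takes a negative twist.

```bash
python3 -m jog '[{"gripper":1,"translation":[0,-0.0013,-0.0008],"twist":[-0.044,0,0]},{"gripper":1,"translation":[0,-0.0026,-0.0015],"twist":[-0.087,0,0]},{"gripper":1,"translation":[0,-0.004,-0.0021],"twist":[-0.131,0,0]},{"gripper":1,"translation":[0,-0.0054,-0.0027],"twist":[-0.175,0,0]},{"gripper":1,"translation":[0,-0.0054,-0.0027],"twist":[-0.175,0,0]},{"gripper":1,"translation":[0,-0.0054,-0.0027],"twist":[-0.175,0,0]}]'
python3 - <<'E'
from h import *
s=r.state();print(s['contact_force'],s['ft_torque'],s['width'])
p,d=grab('side','side2'); P=world('side',d)
cv2.imwrite('pics/side2c.png',cv2.resize(cv2.cvtColor(p[240:390,260:420],cv2.COLOR_RGB2BGR),(640,600),interpolation=cv2.INTER_CUBIC))
E
```

```text
t: 5.08
ee_pos: [523.6, -216.5, 50.4]
orientation: [169.9, 0.0, 170.8]
contact_force: [0.5, 1.7, 4.2]
width: 35.9
gripper_force: 30.0
[0.53154669 1.73920902 4.18641686] [ 0.33898883  0.04284599 -0.01306315] 35.871520623661425
```

View pics/side2c.png

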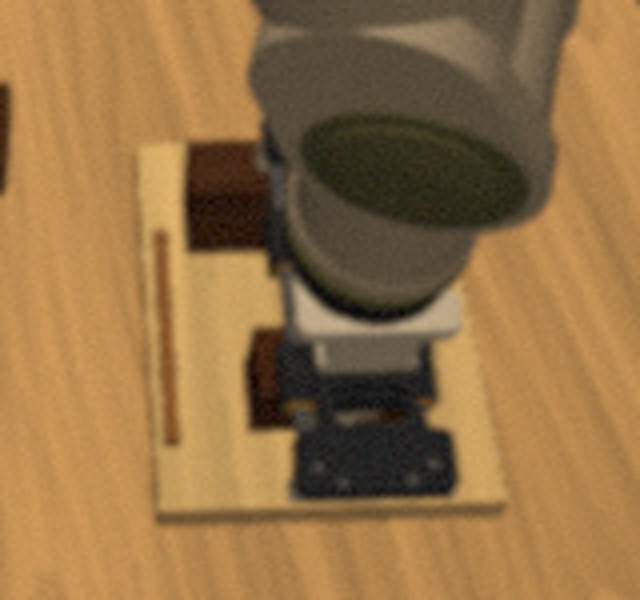

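The crop shows the cleat leaned with the gripper towards the bottom of the picture, away from the long cleat (top edge moved from about row 315 to 330). The lean is 10°, forces are small, and the long cleat at (225,195) hasn't moved. Next is the lean the other way.

Run:
```python
import numpy as np
T={-10:(-5.4,-2.7),-5:(-2.6,-1.5),0:(0,0),5:(2.6,-1.5),10:(5.4,-2.7)}
a=np.radians(10);c,s=np.cos(a),np.sin(a)
for k,(y,z) in T.items():
    y+=5.4;z+=2.7; print(k,round(c*y-s*z,1),round(s*y+c*z,1),round(np.radians(k+10),3))
```

```text
-10 0.0 0.0 0.0
-5 2.5 1.7 0.087
0 4.8 3.6 0.175
5 7.7 2.6 0.262
10 10.6 1.9 0.349
```

```bash
python3 -m jog '[{"gripper":1,"translation":[0,0.0013,0.0008],"twist":[0.044,0,0]},{"gripper":1,"translation":[0,0.0025,0.0017],"twist":[0.087,0,0]},{"gripper":1,"translation":[0,0.0037,0.0027],"twist":[0.131,0,0]},{"gripper":1,"translation":[0,0.0048,0.0034],"twist":[0.175,0,0]},{"gripper":1,"translation":[0,0.0062,0.003],"twist":[0.218,0,0]},{"gripper":1,"translation":[0,0.0077,0.0025],"twist":[0.262,0,0]},{"gripper":1,"translation":[0,0.0092,0.0021],"twist":[0.305,0,0]},{"gripper":1,"translation":[0,0.0106,0.0018],"twist":[0.349,0,0]},{"gripper":1,"translation":[0,0.0106,0.0018],"twist":[0.349,0,0]},{"gripper":1,"translation":[0,0.0106,0.0018],"twist":[0.349,0,0]}]'
python3 - <<'E'
from h import *
s=r.state();print(s['ft_torque'])
p,d=grab('side','side3')
cv2.imwrite('pics/side3c.png',cv2.resize(cv2.cvtColor(p[240:390,260:420],cv2.COLOR_RGB2BGR),(640,600),interpolation=cv2.INTER_CUBIC))
E
```

```text
t: 6.38
ee_pos: [525.2, -206.7, 50.5]
orientation: [-170.0, 0.0, 170.8]
contact_force: [-0.5, -3.5, 0.8]
width: 35.9
gripper_force: 30.0
[-0.73627177  0.17227295  0.01367897]
```

View pics/side3c.png

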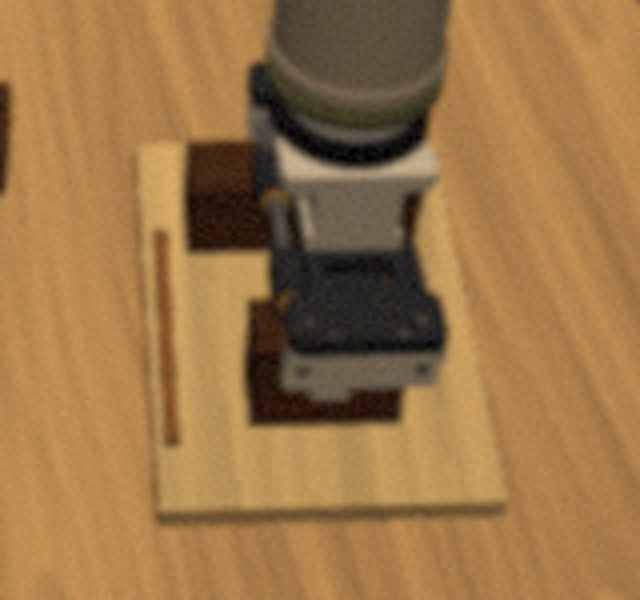

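The cleat now leans 10° towards the long cleat (its near face is visible at rows 300–420) and is still on its dowels. I'll level it and lift slowly.

```bash
python3 -m jog '[{"gripper":1,"translation":[0,-0.0027,0.001],"twist":[-0.087,0,0]},{"gripper":1,"translation":[0,-0.0048,0.003],"twist":[-0.175,0,0]},{"gripper":1,"translation":[0,-0.0053,0.0006],"twist":[-0.175,0,0]},{"gripper":1,"translation":[0,-0.0059,-0.0023],"twist":[-0.175,0,0]},{"gripper":1,"translation":[0,-0.0067,-0.0063],"twist":[-0.175,0,0]},{"gripper":1,"translation":[0,-0.0075,-0.011],"twist":[-0.175,0,0]},{"gripper":1,"translation":[0,-0.0084,-0.016],"twist":[-0.175,0,0]},{"gripper":1,"translation":[0,-0.0101,-0.026],"twist":[-0.175,0,0]},{"gripper":1,"translation":[0,-0.0119,-0.036],"twist":[-0.175,0,0]},{"gripper":1,"translation":[0,-0.017,-0.066],"twist":[-0.175,0,0]},{"gripper":1,"translation":[0,-0.0223,-0.096],"twist":[-0.175,0,0]},{"gripper":1,"translation":[0,-0.0258,-0.116],"twist":[-0.175,0,0]},{"gripper":1,"translation":[0,-0.0258,-0.116],"twist":[-0.175,0,0]}]'
python3 - <<'E'
from h import *
s=r.state();print(s['contact_force'],s['ft_torque'])
p,d=grab('side','side4')
cv2.imwrite('pics/side4c.png',p[100:400,180:480,::-1])
E
python3 go.py 597.5 198 165 170.9
```

```text
t: 8.05
ee_pos: [525.2, -211.6, 171.2]
orientation: [180.0, 0.2, 170.8]
contact_force: [-0.1, -0.2, -1.5]
width: 35.9
gripper_force: 30.0
[-0.0847915  -0.16101289 -1.53173043] [-0.00982714 -0.02789357  0.01852366]
[-0.0064  0.4157  0.0053] [ 0.0008  0.0018 -0.002 ]
```

View pics/side4c.png

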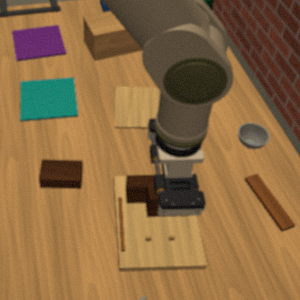

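The two bare dowels show at (149,239) and (171,239), the cleat is in the gripper, and the long cleat is still on the panel. I'll carry it over the glue board and lower it.

```bash
python3 -m jog '[{"gripper":1,"translation":[0,0.02,0],"twist":[0,0,0]},{"gripper":1,"translation":[0,0.06,0],"twist":[0,0,0]},{"gripper":1,"translation":[-0.002,0.11,0],"twist":[0,0,0]},{"gripper":1,"translation":[-0.003,0.16,0],"twist":[0,0,0]},{"gripper":1,"translation":[-0.003,0.21,0],"twist":[0,0,0]},{"gripper":1,"translation":[-0.004,0.26,0],"twist":[0,0,0]},{"gripper":1,"translation":[-0.005,0.31,0],"twist":[0,0,0]},{"gripper":1,"translation":[-0.006,0.36,0],"twist":[0,0,0]},{"gripper":1,"translation":[-0.006,0.4,0],"twist":[0,0,0]},{"gripper":1,"translation":[-0.006,0.416,0],"twist":[0,0,0]},{"gripper":1,"translation":[-0.006,0.416,0.01],"twist":[0,0,0]},{"gripper":1,"translation":[-0.006,0.416,0.04],"twist":[0,0,0]},{"gripper":1,"translation":[-0.006,0.416,0.075],"twist":[0,0,0]},{"gripper":1,"translation":[-0.006,0.416,0.105],"twist":[0,0,0]},{"gripper":1,"translation":[-0.006,0.416,0.12],"twist":[0,0,0]},{"gripper":1,"translation":[-0.006,0.416,0.125],"twist":[0,0,0]},{"gripper":1,"translation":[-0.006,0.416,0.125],"twist":[0,0,0]},{"gripper":1,"translation":[-0.006,0.416,0.125],"twist":[0,0,0]}]'
python3 - <<'E'
from h import *
s=r.state();print(s['contact_force'],s['ft_torque'])
p,d=grab('side','side5')
cv2.imwrite('pics/side5c.png',cv2.resize(p[130:280,240:400,::-1],(640,600),interpolation=cv2.INTER_CUBIC))
E
python3 go.py 597.5 198 37.5 170.9
```

```text
t: 10.35
ee_pos: [597.5, 198.6, 45.5]
orientation: [179.9, 0.1, 170.8]
contact_force: [-0.3, -0.6, -0.7]
width: 35.8
gripper_force: 30.0
[-0.3298446  -0.63995677 -0.70876578] [ 0.021285    0.03038086 -0.0223721 ]
[-0.0001 -0.0007  0.0081] [ 0.0018  0.0014 -0.002 ]
```

View pics/side5c.png

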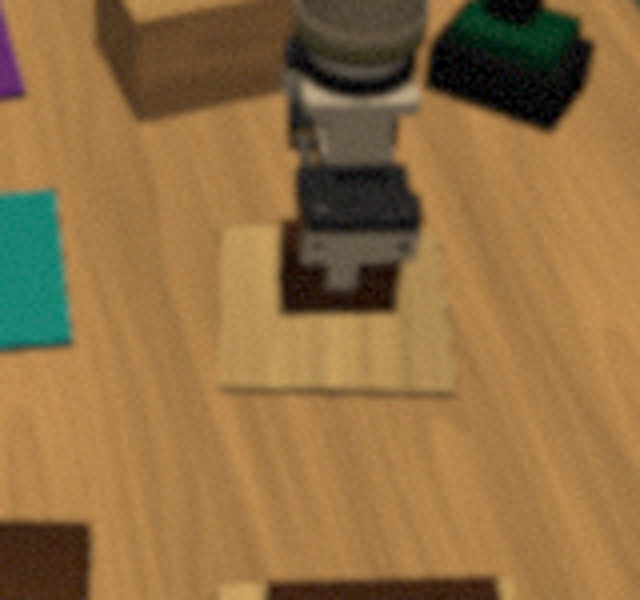

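The cleat hangs level above the board's middle: its lower edge is at row 310 and the board spans rows 225–390. I'll lower it in small steps until it touches.

```bash
python3 -m jog '[{"gripper":1,"translation":[0,0,0.003],"twist":[0,0,0]},{"gripper":1,"translation":[0,0,0.005],"twist":[0,0,0]},{"gripper":1,"translation":[0,0,0.007],"twist":[0,0,0]},{"gripper":1,"translation":[0,0,0.0075],"twist":[0,0,0]},{"gripper":1,"translation":[0,0,0.0075],"twist":[0,0,0]}]'
```

```text
t: 11.02
ee_pos: [596.9, 198.6, 37.8]
orientation: [179.9, 0.0, 170.8]
contact_force: [-3.1, -1.0, 8.8]
width: 35.8
gripper_force: 30.0
```

It's touching with 9 N, so I'll release and retreat.

```bash
python3 -m jog '[{"gripper":0.1,"translation":[0,0,0],"twist":[0,0,0]},{"gripper":0,"translation":[0,0,0],"twist":[0,0,0]},{"gripper":-0.4,"translation":[0,0,0],"twist":[0,0,0]},{"gripper":-0.4,"translation":[0,0,0],"twist":[0,0,0]},{"gripper":-0.4,"translation":[0,0,-0.02],"twist":[0,0,0]},{"gripper":-0.4,"translation":[0,0,-0.07],"twist":[0,0,0]},{"gripper":-0.4,"translation":[0,0,-0.13],"twist":[0,0,0]},{"gripper":-0.4,"translation":[0,0,-0.19],"twist":[0,0,0]},{"gripper":-0.4,"translation":[0.12,0.03,-0.2],"twist":[0,0,0]},{"gripper":-0.4,"translation":[0.12,0.03,-0.2],"twist":[0,0,0]},{"gripper":-0.4,"translation":[0.12,0.03,-0.2],"twist":[0,0,0]},{"gripper":-0.4,"translation":[0.12,0.03,-0.2],"twist":[0,0,0]}]'
python3 - <<'E'
from h import *
p,d=grab('side','side6'); P=world('side',d); g=p.max(2)
for k,(a,b,c,e),h in(('short',(285,140,362,235),68),('long',(296,250,372,309),78)):
    w=np.zeros((420,560),bool); w[b:e,a:c]=1
    print(k,*rect(P,w&(abs(P[...,2]-h)<5)&(g<100)))
cv2.imwrite('pics/side6c.png',p[100:400,180:480,::-1])
E
```

```text
t: 12.52
ee_pos: [483.8, 247.2, 238.4]
orientation: [179.9, 0.1, 170.8]
contact_force: [-0.1, -0.7, -0.6]
width: 65.3
gripper_force: 0.0
short [596.4 194. ] [39.9 77. ] 80.3 67.1 259
long [ 541.7 -104.1] [ 37.4 127.3] 80.4 77.3 775
```

View pics/side6c.png

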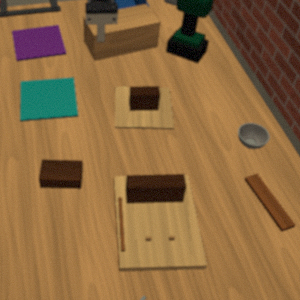

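The short cleat stands upright in the middle of the glue board at (145,98), with its top at z = 67. The long cleat at (155,187) hasn't moved, and the gripper is clear of both.

```bash
python3 -c "
from plant import r; print(r.job_done())"
```

```text
the job is handed in; nothing more can be done
None
```

I rocked the short cleat about 10° each way, lifted it off and set it upright within a few millimetres of the glue board's centre; the long cleat is still seated, and I handed the job in at about 12.6 s (no verdict returned).

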